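Seat the fixture's thumbscrew on a sensor module and back it off a quarter turn

TASK

Slide the metal module along its channel in the test fixture until it is fully home against the end block. Then turn the fixture's thumbscrew clockwise (seen from above) until it seats, back it off a quarter turn so that the module is captive but not pinched, and finish still gripping the thumbscrew there without letting go. Leave the multimeter, the spool and the screwdriver alone.

Things in the scene. Friction and masses are not known exactly. Their poses are not given: they have to be found in the camera images.
- fixture: Test fixture fixed to the bench, yawed up to 0.4 rad. Origin on the bench; x runs along its channel towards the end block (away from the robot), z up. Grey base plate: x -155 to +85 mm, 110 wide, top at z = 10 mm. Two dark steel rails 12 mm wide, inner faces at y = +-29.5 mm, tops at z = 22 mm, x -135 to +50 mm. The thumbscrew's upright axis is at x = +33 mm, y = 0.
- fixture_stop (a point): Middle of the end block's stop face, which looks back along the channel: fixture x = +50 mm, z = 27 mm. The dark steel block goes on to x = +84 mm, 83 mm wide, top at z = 72 mm. An arm 44 mm wide reaches back from it over the channel to x = +15 mm (underside z = 56 mm, top z = 72 mm) and carries the thumbscrew.
- clamp_pad: Black rubber pad, 18 mm diameter, under the arm, origin at the centre of its underside. It follows the thumbscrew down and up by 1.3 mm per rad; with the screw seated it stays just clear of the module's top.
- module_center (a point): Centre of the loose die-cast aluminium box, 110 (along the channel) x 56 x 34 mm, 0.2 to 0.45 kg, lying on the base plate between the rails with 1.5 mm play each side. It starts with its far end 20 to 45 mm short of the stop face; fully home it touches it (centre at fixture x = -5 mm, z = 27 mm). Its near face and its sides above the rails are free; a push of 1 to 5 N slides it.
- thumbscrew_grip (a point): Grip point of the steel thumbscrew: on its upright axis, z = 102 mm. Wing bar 46 mm long (this point's x), 12 mm thick (its y, the width to grip), 30 mm tall (z = 84 to 114 mm), with a round boss of 15 mm diameter below it. Around it all is free above the arm and end block (z = 72 mm).
- thumbscrew (a joint): Angle of the thumbscrew (rad), growing clockwise seen from above: the wing bar points at (fixture yaw - angle), so at 0 it lies along the fixture's x. It starts between 0.3 and 1.1 and seats hard at 2.4 (a stop). About 0.05 N m of friction: it stays where it is left; it does not rise or sink.
- multimeter: Bystander: grey hand-held multimeter with a round dial, 150 x 75 x 40 mm, lying on the bench; origin at the centre of its underside.
- spool: Bystander: standing solder spool, 58 mm diameter, 40 mm high; origin at the centre of its underside.
- screwdriver: Bystander: screwdriver lying on the bench; origin below its middle.
Not all that is in view belongs to the job. Leave any brown look-alike of the part that bears module_center alone.

How it is judged:
By the outcome, as a careful person would: the job done as asked, in the order asked, and still so for the second after the job is handed in, while the arm keeps its last pose, push and grip.
It also fails if it takes over 54 s, if anything falls off the work surface, if the arm or the gripper's body presses on something with over 40 N, if the wrist force passes 120 N, or if a joint passes its speed limit or range.

ROBOT

A 6-joint arm with a two-finger parallel gripper is mounted at the origin on the work surface. World frame = base frame: x ahead of the robot, y to its left, z up, the work surface at z = 0. Lengths are in m, angles in rad, forces in N, time in s.
With the tool pointing down it reaches from about 0.375 to 0.975 m from the base axis. Payload 3.8 kg.
Tool frame: the origin (TCP) lies midway between the tips of the shut fingers; the grasp point (between the pads) lies 19 mm behind it (bot.grip_point_offset is the z of the grasp point in the tool frame, in m); z points along the fingers, y is the line along which they close (so a half turn about z gives the same grasp; the last joint's range is limited). The gripper opens to 85 mm and grips with 20 to 120 N. Pads are 22 mm wide; open, the fingers measure 114 mm over their backs; the gripper's body (76 mm by 85 mm) begins 54 mm behind the grasp point. The pads swing forward as they close: fully open they stand 13 mm farther back than shut.
Start: joints at [1.249, 0.264, 1.604, -0, 1.274, -0.037], TCP at [0.19, 0.648, 0.231] pointing down, gripper open.
Joint ranges: [-2.63, 2.63], [-0.94, 2.18], [0.31, 2.57], [-1.31, 4.45], [0, 2.66], [-2.55, 2.55]. Speed limits (rad/s): [2.57, 2.57, 3.14, 3.14, 3.14, 3.14].

INTERFACE

Orientations are given as a rotation vector (axis times angle).
In Python, from workcell import sensors, optics, order, bot gives the robot as it stands.
- The arm moves only by the tool play_rows, never from a script. Its argument "commands" is a list of rows, each a list of 6 numbers: the shift along the tool's x, y, z in cm, then the turn, a rotation vector about the tool's x, y, z in rad. In form: [[dx, dy, dz, wx, wy, wz], ...]. A call has 1 to 5 rows; each row shifts and turns the commanded pose from where the row before left it, along the tool's axes as they then stand; what a row does not reach is not made up. A row lasts 1/12 s, in which the tool goes at most 41.7 mm and 7.16 degrees, less where a joint would pass 70% of its speed; a pose out of reach is approached as far as the arm can. A call with a gripper value outside its range is refused whole. "grip" is the closure, from 0 (fully open) to 1 (shut), set as the call begins (left out, the last holds). The fingers move at their own pace and stop on an object; "force" is the grip in N (left out, the last holds). Time passes only in rows, so rows that do not move let the fingers close. It gives the time, the measured TCP pose, the force, the opening and the grip force at its end, in the units of the state.
- sensors.read_state(): the state, without advancing time (a new reading comes with each control period).
- optics.read_camera(name): name is "scene" or "top"; returns the picture (400x640x3 uint8, red, green, blue); there is no depth.
- optics.camera_info(name): a dict with "mtx" (3x3 intrinsics, pixels), "k1" (the pictures are not rectified: a ray, as slopes to the right and down, at radius r is drawn at 1 + k1 r^2 times it, then the intrinsics apply), "R" (3x3) and "t" (3): a world point X has camera coordinates R X + t. Camera axes: x right, y down, z forward; pixel columns grow to the right and rows downward; lengths in m; the calibration is good to about 2 mm. A picture is of the moment at which its call begins. camera_info takes no time and is no camera call.
- order.finish_job(): hands the job in; it is judged then, once.
The state is a dict: "time": time; "q": joint angles; "joint_vel": joint speeds; "joint_torque": joint torques, N m; "tool_pos": TCP position; "tcp_rot": TCP orientation; "wrist_force": force on the tool from outside, world axes, zero at the start; "torque": the same for the moment, N m; "width": opening from 0.0 (shut) to 1.0 (fully open); "grip_force": force on a finger pad.
Only numpy, scipy, OpenCV 4.12 (cv2) and the standard library are available. Lean on these libraries where they do the work, as an engineer would, in place of code of your own. Each camera call takes 0.05 s, during which the arm holds its last target. There are 200 camera calls.

## Working session

There is one attempt and no reset: what is moved stays moved. The work goes in short steps, Python scripts to look and compute and a tool call to move; the robot and the scene stay as the last step left them, time stands still between calls to the robot, and variables do not carry over. Pictures are saved under pics/ and viewed, at most 10 in all, crops included, and the job is handed in when it is done.

Besides the shell and the picture viewer there is one more tool, called after ">>>" in YAML: its name, and indented under it one key for each argument. play_rows: Moves the arm, as the interface text tells. Its arguments: {"type":"object","properties":{"commands":{"type":"array","items":{"type":"array","items":{"type":"number"}}},"grip":{"type":"number"},"force":{"type":"number"}},"required":["commands"]}

```bash
mkdir -p pics
python3 - <<'E'
from workcell import sensors, optics, order, bot
import cv2
for n in("scene","top"):
    i=optics.camera_info(n); print(n,i)
    cv2.imwrite(f"pics/{n}0.png",cv2.cvtColor(optics.read_camera(n),cv2.COLOR_RGB2BGR))
print(sensors.read_state()); print(bot.grip_point_offset)
E
```

```text
scene {'mtx': array([[510.38407698,   0.        , 311.44286561],
       [  0.        , 510.38407698, 195.39756459],
       [  0.        ,   0.        ,   1.        ]]), 'k1': 0.054029642410125915, 'R': array([[-0.39003283,  0.92076488,  0.00814997],
       [ 0.62167194,  0.26984671, -0.73532765],
       [-0.67926312, -0.28173531, -0.67766277]]), 't': array([ 0.19221793, -0.21356896,  1.91023564])}
top {'mtx': array([[454.59300356,   0.        , 315.45929549],
       [  0.        , 454.59300356, 196.74129567],
       [  0.        ,   0.        ,   1.        ]]), 'k1': -0.003416849285637655, 'R': array([[ 0.01294618, -0.99987427,  0.00915637],
       [-0.99474281, -0.01380895, -0.10146949],
       [ 0.10158317, -0.00779459, -0.99479651]]), 't': array([-0.01066132,  0.46534918,  1.31085949])}
{'time': 0.1, 'q': array([ 1.24909412e+00,  2.64688834e-01,  1.60527381e+00, -1.01566695e-05,
        1.27367406e+00, -3.69142889e-02]), 'joint_vel': array([ 0.00038102, -0.00100376, -0.00371943,  0.0011024 ,  0.0004623 ,
       -0.00062864]), 'joint_torque': array([-3.37859490e-05, -5.16705465e+01, -3.68592417e+01, -9.61930141e-05,
        6.43259555e-03, -1.45937611e-05]), 'tool_pos': array([0.18944651, 0.6471726 , 0.23005944]), 'tcp_rot': array([-0.44577837, -3.10944459,  0.00316166]), 'wrist_force': array([-1.14257365,  0.25803016,  0.24413056]), 'torque': array([-0.00290805,  0.0036446 , -0.0267994 ]), 'grip_force': 0.0, 'width': 1.002682140628507}
-0.0187
```

View pics/scene0.png

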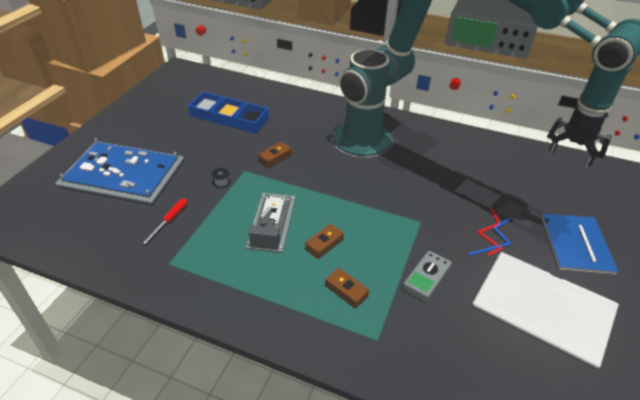

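View pics/top0.png

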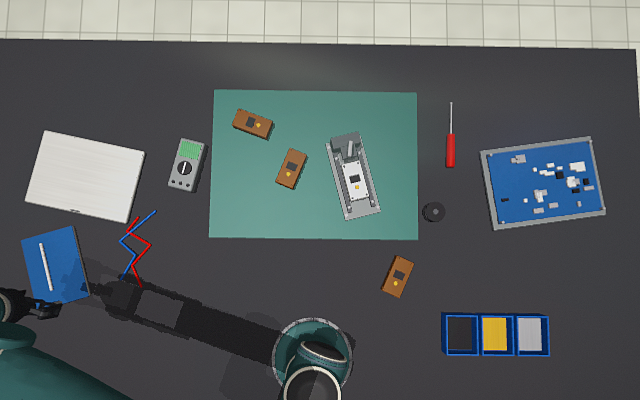

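The top view shows the fixture around (353,177), holding the silver module at (357,182) between the rails. The brown boxes at top-view pixels (253,123), (292,168) and (397,277) are look-alikes. Only the silver box in the fixture channel fits "die-cast aluminium". I'll confirm it in one enlarged crop.

Run:
```python
import cv2,numpy as np
a=cv2.imread("pics/top0.png")[125:225,315:390]; b=cv2.imread("pics/scene0.png")[185:260,235:305]
a=cv2.resize(a,None,fx=5.5,fy=5.5,interpolation=cv2.INTER_CUBIC);b=cv2.resize(b,None,fx=5.5,fy=5.5,interpolation=cv2.INTER_CUBIC)
c=np.zeros((550,a.shape[1]+b.shape[1],3),np.uint8);c[:a.shape[0],:a.shape[1]]=a;c[:b.shape[0],a.shape[1]:]=b
cv2.imwrite("pics/crop0.png",c);print(c.shape,a.shape)
```

```text
(550, 797, 3) (550, 412, 3)
```

View pics/crop0.png

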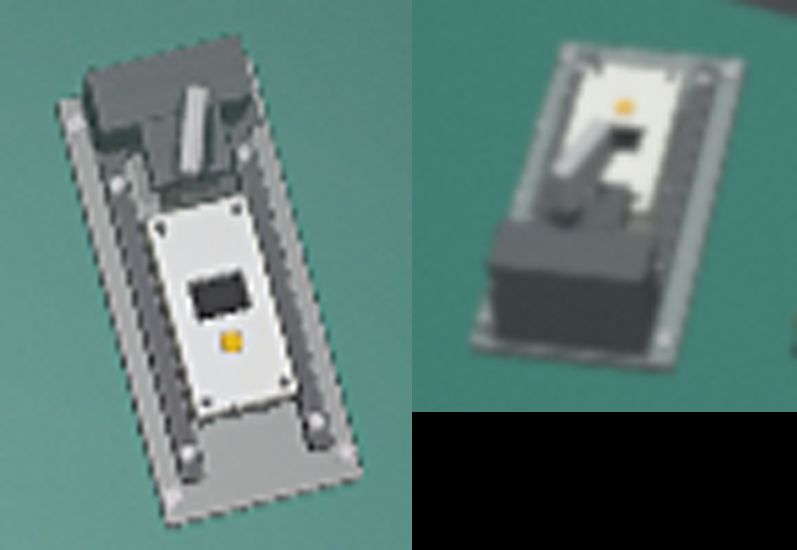

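The crop confirms it: the silver box with the white top and dark label sits between the rails of the fixture. The near end block carries an arm with the wing bar, centred near crop (195,130). Next I'll fit the pose from these corners.

```bash
cat > h.py <<'E'
import numpy as np,cv2
from scipy.optimize import least_squares
from workcell import sensors, optics, order, bot
I={n:optics.camera_info(n) for n in("scene","top")}
def proj(n,P):
    i=I[n]; return cv2.projectPoints(np.asarray(P,float).reshape(-1,1,3),cv2.Rodrigues(i["R"])[0],i["t"],i["mtx"],np.array([i["k1"],0,0,0,0.]))[0][:,0]
def fx(p,P):
    P=np.atleast_2d(P)/1000.; c,s=np.cos(p[2]),np.sin(p[2])
    return np.c_[p[0]+c*P[:,0]-s*P[:,1],p[1]+s*P[:,0]+c*P[:,1],P[:,2]]
def bar(p,a):
    c,s=np.cos(-a),np.sin(-a); return [[33+c*u-s*v,s*u+c*v,114] for u,v in((23,6),(23,-6),(-23,-6),(-23,6))]
E
python3 - <<'E'
from h import *
un=lambda L,ox,oy,cx:(np.array(L)-[cx,0]+.5)/5.5-.5+[ox,oy]
T=un([(170,522),(360,475),(62,103),(150,222),(243,198),(297,388),(200,412)],315,125,0)
S=un([(565,45),(745,62),(672,368),(472,347)],235,185,412)
W=un([(195,88),(186,171)],315,125,0)
def res(v):
    p=v[:3]; m=v[3]
    t=fx(p,[[-155,55,5],[-155,-55,10],[85,55,10],[m+55,28,44],[m+55,-28,44],[m-55,-28,44],[m-55,28,44]])
    s=fx(p,[[-155,-55,10],[-155,55,10],[85,55,5],[85,-55,5]])
    c,d=23*np.cos(v[4]),-23*np.sin(v[4])
    w=fx(p,[[33+c,d,114],[33-c,-d,114]])
    return np.r_[proj("top",t)-T,proj("scene",s)-S,proj("top",w)-W]
r=least_squares(lambda v:res(v).ravel(),[.55,-.1,.2,-35,.5],x_scale=[.1,.1,.1,10,.3],loss="soft_l1")
print(r.x);print(res(r.x).round(1).tolist())
p=r.x[:3];m=r.x[3];a=r.x[4]
out=[]
for n,(ox,oy,w,h) in {"top":(315,125,75,100),"scene":(235,185,70,75)}.items():
    g=cv2.imread(f"pics/{n}0.png")[oy:oy+h,ox:ox+w]; g=cv2.resize(g,None,fx=5.5,fy=5.5,interpolation=cv2.INTER_CUBIC)
    for Q,col in (([[-155,-55,10],[-155,55,10],[85,55,10],[85,-55,10]],(0,0,255)),([[m+55,28,44],[m+55,-28,44],[m-55,-28,44],[m-55,28,44]],(0,255,0)),(bar(p,a),(255,0,255)),([[50,41.5,72],[50,-41.5,72],[84,-41.5,72],[84,41.5,72]],(255,255,0))):
        q=((proj(n,fx(p,Q))-[ox,oy]+.5)*5.5-.5).round().astype(int); cv2.polylines(g,[q],True,col,1)
    out.append(cv2.copyMakeBorder(g,0,550-g.shape[0],0,0,0))
cv2.imwrite("pics/fit.png",np.hstack(out))
for nm,P in(("stop",[50,0,27]),("screw",[33,0,102]),("module",[m,0,27])): print(nm,fx(p,P).round(4))
E
```

```text
[  0.56219419  -0.10677321   0.26286532 -49.48968693   0.37459469]
[[-0.2, 0.9], [1.3, 0.2], [-0.7, -0.5], [-0.6, -0.9], [1.1, -1.2], [1.0, 0.6], [-0.0, 1.0], [0.6, -0.3], [1.1, -0.1], [1.2, 0.8], [0.6, 0.6], [1.1, -1.0], [0.8, 0.1]]
stop [[ 0.6105 -0.0938  0.027 ]]
screw [[ 0.5941 -0.0982  0.102 ]]
module [[ 0.5144 -0.1196  0.027 ]]
```

View pics/fit.png

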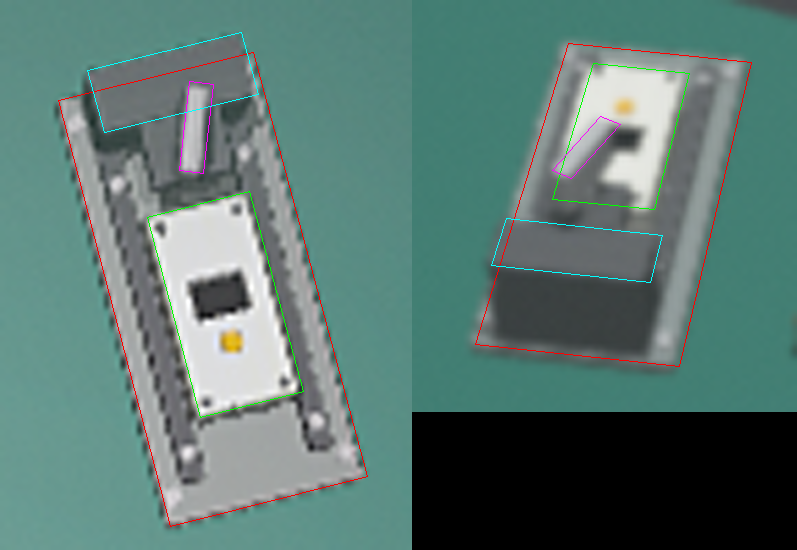

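The overlay matches within about 2 mm. The module gap is about 44 mm, the fixture yaw 0.263 and the screw angle about 0.37. I'll first turn the tool and shut the gripper, then compute the approach.

```bash
cat >> h.py <<'E'
from scipy.spatial.transform import Rotation as R_
p=np.array([0.56219,-0.10677,0.26287])
def go(fpos,th,n=None,s=None):
    "deltas (tool axes, cm / rad) from the measured pose to fixture point fpos (mm), tool down, tool x at world angle th"
    s=s or sensors.read_state(); R=R_.from_rotvec(s["tcp_rot"])
    tgt=R_.from_matrix(np.c_[[np.cos(th),np.sin(th),0],[np.sin(th),-np.cos(th),0],[0,0,-1]])
    w=fx(p,fpos)[0]
    print("to",w.round(4),"d cm",(R.inv().apply(w-s["tool_pos"])*100).round(2),"rot",(R.inv()*tgt).as_rotvec().round(3))
def here():
    s=sensors.read_state(); d=s["tool_pos"]-[p[0],p[1],0]; c,q=np.cos(p[2]),np.sin(p[2])
    x=R_.from_rotvec(s["tcp_rot"]).as_matrix()[:,0]
    F=s["wrist_force"]
    print("t",s["time"],"fix mm",np.round([1e3*(c*d[0]+q*d[1]),1e3*(-q*d[0]+c*d[1]),1e3*d[2]],1),"th",round(np.arctan2(x[1],x[0]),3),"q",s["q"].round(2),"F along",round(c*F[0]+q*F[1],1),F.round(1),"Mz",round(s["torque"][2],3),"w",round(s["width"],3),"gf",round(s["grip_force"],1))
E
echo ok
```

```text
ok
```

>>> play_rows:
  commands:
    - [0,0,0,0,0,-0.109]
    - [0,0,0,0,0,-0.109]
    - [0,0,0,0,0,-0.109]
    - [0,0,0,0,0,-0.109]
    - [0,0,0,0,0,-0.109]
  grip: 1

```text
time: 0.52
tool_pos: [0.1895, 0.6474, 0.2305]
tcp_rot: [0.416, -3.113, 0.002]
wrist_force: [0.5, 0.4, 0.6]
width: 0.296
grip_force: 0.0
```

Run:
```python
from h import *
here(); go([-130,0,150],p[2]+np.pi); go([-130,0,22],p[2]+np.pi)
```

```text
t 0.5167 fix mm [-163.9  825.1  230.5] th -2.876 q [ 1.25  0.26  1.6  -0.    1.27 -0.59] F along 0.6 [0.5 0.4 0.6] Mz 0.008 w 0.296 gf 0.0
to [ 0.4367 -0.1406  0.15  ] d cm [ -3.17 -82.51   8.14] rot [-0.001 -0.001  0.003]
to [ 0.4367 -0.1406  0.022 ] d cm [ -3.18 -82.49  20.94] rot [-0.001 -0.001  0.003]
```

>>> play_rows:
  commands:
    - [-1.6,-3.75,0,0,0,0]
    - [-1.6,-3.75,0,0,0,0]
    - [-1.6,-3.75,0,0,0,0]
    - [-1.6,-3.75,0,0,0,0]
    - [-1.6,-3.75,0,0,0,0]

```text
time: 0.93
tool_pos: [0.3157, 0.4854, 0.2306]
tcp_rot: [0.409, -3.114, 0.001]
wrist_force: [-0.7, -0.7, -0.3]
width: 0.003
grip_force: 0.0
```

>>> play_rows:
  commands:
    - [0,-3.75,0,0,0,0]
    - [0,-3.75,0,0,0,0]
    - [0,-3.75,0,0,0,0]
    - [0,-3.75,0,0,0,0]
    - [0,-3.75,0,0,0,0]

```text
time: 1.35
tool_pos: [0.3632, 0.304, 0.2308]
tcp_rot: [0.408, -3.114, 0.001]
wrist_force: [0.9, 0.4, 0.3]
width: 0.002
grip_force: 0.0
```

>>> play_rows:
  commands:
    - [0,-3.75,0,0,0,0]
    - [0,-3.75,0,0,0,0]
    - [0,-3.75,0,0,0,0]
    - [0,-3.75,0,0,0,0]
    - [0,-3.75,0,0,0,0]

```text
time: 1.77
tool_pos: [0.4114, 0.123, 0.231]
tcp_rot: [0.408, -3.115, -0.0]
wrist_force: [1.5, 1.1, -0.9]
width: -0.002
grip_force: 0.0
```

>>> play_rows:
  commands:
    - [1,-3.75,0,0,0,0]
    - [1,-3.75,0,0,0,0]
    - [1,-3.75,0,0,0,0]
    - [1,-3.75,0,0,0,0]
    - [1,-3.75,0,0,0,0]

```text
time: 2.18
tool_pos: [0.4108, -0.071, 0.2311]
tcp_rot: [-0.408, 3.115, 0.0]
wrist_force: [0.9, 0.5, -1.1]
width: 0.002
grip_force: 0.0
```

Run:
```python
from h import *
here(); go([-130,0,100],p[2]+np.pi)
```

```text
t 2.1833 fix mm [-136.9   73.9  231.1] th -2.881 q [-0.23 -0.24  2.12  0.    1.27 -2.06] F along 1.0 [ 0.9  0.5 -1.1] Mz 0.014 w 0.002 gf 0.0
to [ 0.4367 -0.1406  0.1   ] d cm [-0.71 -7.39 13.11] rot [ 0.     0.    -0.003]
```

>>> play_rows:
  commands:
    - [-0.2,-2.1,1,0,0,0]
    - [-0.2,-2.1,2,0,0,0]
    - [-0.2,-2.1,3,0,0,0]
    - [0,0,3.5,0,0,0]
    - [0,0,3.5,0,0,0]

```text
time: 2.6
tool_pos: [0.4343, -0.13, 0.1005]
tcp_rot: [-0.404, 3.114, -0.002]
wrist_force: [-0.1, 0.2, -0.9]
width: -0.0
grip_force: 0.0
```

>>> play_rows:
  commands:
    - [0,0,3,0,0,0]
    - [0,0,1.5,0,0,0]
    - [0,0,0,0,0,0]
    - [0,0,0,0,0,0]

```text
time: 2.93
tool_pos: [0.4324, -0.1282, 0.0553]
tcp_rot: [0.407, -3.112, -0.002]
wrist_force: [-0.5, -0.3, 0.6]
width: 0.001
grip_force: 0.0
```

Run:
```python
from h import *
here(); go([-128,0,22],p[2]+np.pi)
im=cv2.cvtColor(optics.read_camera("scene"),cv2.COLOR_RGB2BGR)[150:270,220:330]
cv2.imwrite("pics/a1.png",cv2.resize(im,None,fx=5,fy=5,interpolation=cv2.INTER_CUBIC))
```

```text
t 2.9333 fix mm [-130.9   13.    55.3] th -2.881 q [-0.34  0.03  2.23 -0.    0.89 -2.17] F along -0.6 [-0.5 -0.3  0.6] Mz 0.011 w 0.001 gf 0.0
to [ 0.4386 -0.14    0.022 ] d cm [-0.3  -1.31  3.33] rot [ 0.002 -0.003 -0.003]
```

View pics/a1.png

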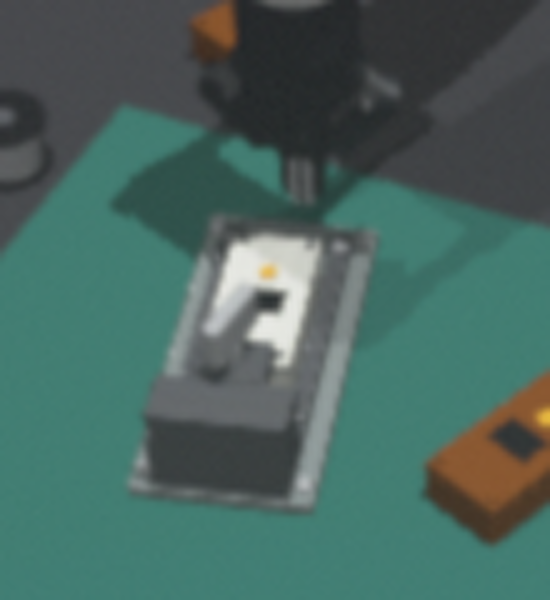

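Fingertips at crop (303,195) are just robot-side of the module and slightly to +y, as measured. The channel is clear, so I'll centre, lower and push.

>>> play_rows:
  commands:
    - [-0.1,-0.7,0,0,0,0]
    - [-0.1,-0.6,0.8,0,0,0]
    - [0,0,1.5,0,0,0]
    - [0,0,1,0,0,0]
    - [0,0,0,0,0,0]

```text
time: 3.4
tool_pos: [0.4378, -0.1406, 0.0218]
tcp_rot: [0.407, -3.113, -0.002]
wrist_force: [-1.5, -0.1, 0.3]
width: 0.005
grip_force: 0.0
```

>>> play_rows:
  commands:
    - [-0.5,0,0,0,0,0]
    - [-0.4,0,0,0,0,0]
    - [-0.4,0,0,0,0,0]
    - [-0.4,0,0,0,0,0]
    - [-0.4,0,0,0,0,0]

```text
time: 3.82
tool_pos: [0.4593, -0.1352, 0.0237]
tcp_rot: [0.408, -3.114, 0.0]
wrist_force: [-3.5, -1.2, 2.6]
width: -0.002
grip_force: 1.8
```

>>> play_rows:
  commands:
    - [-0.4,0,0,0,0,0]
    - [-0.4,0,0,0,0,0]
    - [-0.4,0,0,0,0,0]
    - [-0.4,0,0,0,0,0]
    - [-0.4,0,0,0,0,0]

```text
time: 4.23
tool_pos: [0.4787, -0.1299, 0.0232]
tcp_rot: [0.408, -3.115, -0.0]
wrist_force: [-3.2, -0.9, 2.9]
width: 0.002
grip_force: 1.9
```

Run:
```python
from h import *
here(); go([-71,0,22],p[2]+np.pi)
```

```text
t 4.2333 fix mm [-86.6  -0.7  23.2] th -2.881 q [-0.32  0.16  2.16 -0.    0.82 -2.15] F along -3.3 [-3.2 -0.9  2.9] Mz 0.022 w 0.002 gf 1.9
to [ 0.4936 -0.1252  0.022 ] d cm [-1.56  0.07  0.12] rot [ 0.    -0.    -0.003]
```

Contact with about 3 N of sliding force. The remaining travel is about 15 mm.

>>> play_rows:
  commands:
    - [-0.3,0,0,0,0,0]
    - [-0.3,0,0,0,0,0]
    - [-0.2,0,0,0,0,0]
    - [-0.2,0,0,0,0,0]
    - [-0.2,0,0,0,0,0]

```text
time: 4.65
tool_pos: [0.4901, -0.1269, 0.0232]
tcp_rot: [0.408, -3.115, -0.0]
wrist_force: [-2.6, -1.2, 2.7]
width: 0.001
grip_force: 1.8
```

>>> play_rows:
  commands:
    - [-0.1,0,0,0,0,0]
    - [-0.1,0,0,0,0,0]
    - [-0.1,0,0,0,0,0]

```text
time: 4.9
tool_pos: [0.4929, -0.1262, 0.0233]
tcp_rot: [0.408, -3.115, -0.0]
wrist_force: [-3.3, 0.2, 3.0]
width: -0.003
grip_force: 1.7
```

Run:
```python
from h import *
here(); go([-71,0,22],p[2]+np.pi)
```

```text
t 4.9 fix mm [-71.9  -0.7  23.3] th -2.881 q [-0.3   0.18  2.13 -0.    0.83 -2.13] F along -3.2 [-3.3  0.2  3. ] Mz 0.017 w -0.003 gf 1.7
to [ 0.4936 -0.1252  0.022 ] d cm [-0.09  0.07  0.13] rot [ 0.    -0.    -0.003]
```

>>> play_rows:
  commands:
    - [-0.1,0,0,0,0,0]
    - [-0.1,0,0,0,0,0]
    - [0,0,0,0,0,0]

```text
time: 5.15
tool_pos: [0.4942, -0.1258, 0.0232]
tcp_rot: [0.408, -3.113, -0.0]
wrist_force: [-5.1, -0.9, 4.2]
width: 0.001
grip_force: 3.0
```

>>> play_rows:
  commands:
    - [-0.1,0,0,0,0,0]
    - [-0.1,0,0,0,0,0]
    - [0,0,0,0,0,0]

```text
time: 5.4
tool_pos: [0.4941, -0.1257, 0.023]
tcp_rot: [0.408, -3.109, -0.0]
wrist_force: [-10.5, -5.1, 8.2]
width: 0.0
grip_force: 6.0
```

>>> play_rows:
  commands:
    - [-0.1,0,0,0,0,0]
    - [0,0,0,0,0,0]

```text
time: 5.57
tool_pos: [0.4941, -0.1256, 0.0229]
tcp_rot: [0.408, -3.107, -0.0]
wrist_force: [-14.8, -6.4, 9.9]
width: 0.0
grip_force: 7.4
```

It stopped at fixture x ≈ -70.6 with the force climbing to 16 N, so the module is home. Next I'll back off, rise and open.

>>> play_rows:
  commands:
    - [0.5,0,0,0,0,0]
    - [1,0,0,0,0,0]
    - [1,0,0,0,0,0]
    - [0,0,-2,0,0,0]
    - [0,0,-4,0,0,0]

```text
time: 5.98
tool_pos: [0.468, -0.1298, 0.0787]
tcp_rot: [0.405, -3.105, -0.008]
wrist_force: [0.3, -0.9, -0.4]
width: -0.002
grip_force: 0.0
```

>>> play_rows:
  commands:
    - [0,0,-4,0,0,0.095]
    - [0,0,-4,0,0,0.095]
    - [0,0,-4,0,0,0.095]
    - [0,0,0,0,0,0.09]
    - [0,0,0,0,0,0]
  grip: 0.3

```text
time: 6.4
tool_pos: [0.476, -0.1321, 0.2073]
tcp_rot: [0.184, 3.128, -0.003]
wrist_force: [-0.5, -0.5, -0.6]
width: 0.695
grip_force: 0.0
```

Run:
```python
from h import *
here(); go([33,0,150],p[2]-0.375+np.pi)
n="top";g=cv2.cvtColor(optics.read_camera(n),cv2.COLOR_RGB2BGR);ox,oy,w,h=315,125,75,100
m=-5;a=.375
g2=cv2.resize(g[oy:oy+h,ox:ox+w],None,fx=5.5,fy=5.5,interpolation=cv2.INTER_CUBIC);g3=g2.copy()
for Q,col in (([[m+55,28,44],[m+55,-28,44],[m-55,-28,44],[m-55,28,44]],(0,255,0)),(bar(p,a),(255,0,255))):
    q=((proj(n,fx(p,Q))-[ox,oy]+.5)*5.5-.5).round().astype(int); cv2.polylines(g3,[q],True,col,1)
cv2.imwrite("pics/a2.png",np.hstack([g2[:,:390],g3[:,:400]]))
```

```text
t 6.4 fix mm [-89.9  -2.1 207.3] th 3.024 q [-0.32 -0.07  2.01  0.    1.19 -1.78] F along -0.6 [-0.5 -0.5 -0.6] Mz -0.007 w 0.695 gf 0.0
to [ 0.5941 -0.0982  0.15  ] d cm [-11.28   4.76   5.82] rot [-0.001  0.009 -0.005]
```

View pics/a2.png

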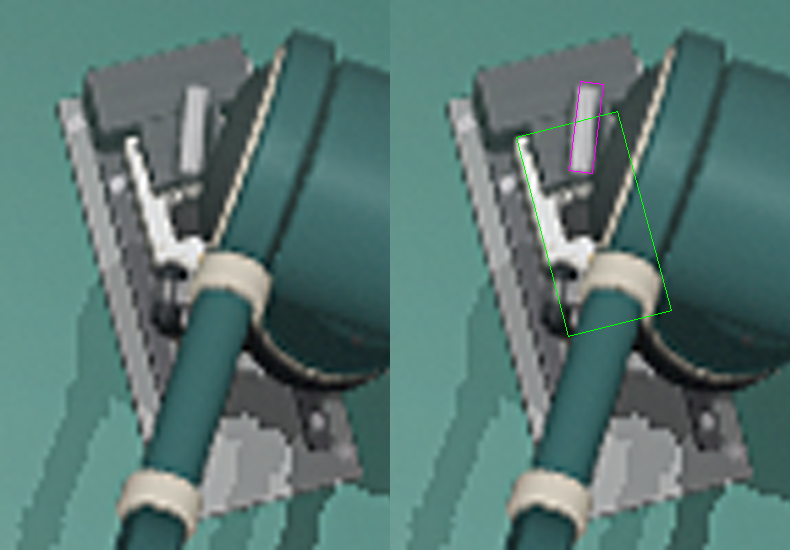

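The module's far corner at crop (518,137) matches the predicted home outline, and the wing bar at about (194,130) is unobstructed. I'll go over the screw.

>>> play_rows:
  commands:
    - [-2.8,1.2,0,0,0.009,0]
    - [-2.8,1.2,0,0,0,0]
    - [-2.8,1.2,0,0,0,0]
    - [-2.9,1.2,1,0,0,0]
    - [0,0,3,0,0,0]
  grip: 0.4

```text
time: 6.87
tool_pos: [0.5983, -0.0957, 0.165]
tcp_rot: [0.174, 3.135, 0.001]
wrist_force: [0.8, -0.6, 0.1]
width: 0.599
grip_force: 0.0
```

>>> play_rows:
  commands:
    - [0,0,1,0,0,0]
    - [0,0,0,0,0,0]
    - [0,0,0,0,0,0]

```text
time: 7.12
tool_pos: [0.5883, -0.0963, 0.1499]
tcp_rot: [-0.178, -3.122, -0.002]
wrist_force: [1.0, 0.2, 1.0]
width: 0.599
grip_force: 0.0
```

Run:
```python
from h import *
here(); go([33,0,84],p[2]-0.375+np.pi)
im=cv2.cvtColor(optics.read_camera("scene"),cv2.COLOR_RGB2BGR)[150:260,220:320]
cv2.imwrite("pics/a3.png",cv2.resize(im,None,fx=5,fy=5,interpolation=cv2.INTER_CUBIC))
```

```text
t 7.1167 fix mm [ 27.9   3.3 149.9] th 3.028 q [-0.2   0.19  1.85 -0.    1.12 -1.66] F along 1.0 [1.  0.2 1. ] Mz -0.058 w 0.599 gf 0.0
to [ 0.5941 -0.0982  0.084 ] d cm [-0.7  -0.12  6.59] rot [ 0.    -0.015 -0.002]
```

View pics/a3.png

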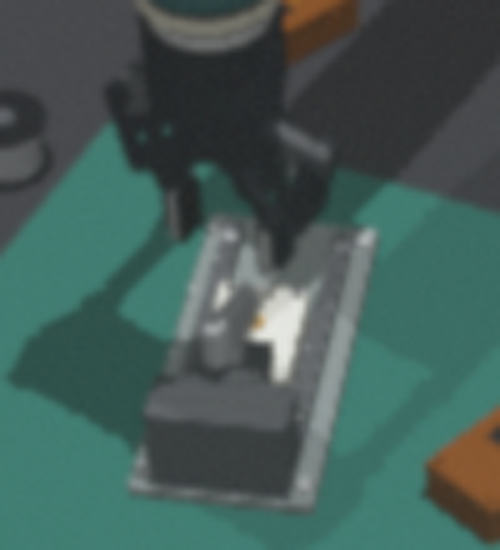

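The fingers at crop (182,235) and (283,262) straddle the wing bar. I'll let the arm settle, then re-read.

>>> play_rows:
  commands:
    - [0,0,0,0,-0.009,0]
    - [0,0,0,0,0,0]
    - [0,0,0,0,0,0]
    - [0,0,0,0,0,0]

```text
time: 7.5
tool_pos: [0.5913, -0.0969, 0.1539]
tcp_rot: [0.18, 3.134, -0.001]
wrist_force: [-0.1, -0.8, -0.3]
width: 0.6
grip_force: 0.0
```

Run:
```python
from h import *
here(); go([33,0,84],p[2]-0.375+np.pi)
```

```text
t 7.5 fix mm [ 30.7   2.  153.9] th 3.027 q [-0.2   0.18  1.85 -0.    1.11 -1.66] F along -0.3 [-0.1 -0.8 -0.3] Mz 0.024 w 0.6 gf 0.0
to [ 0.5941 -0.0982  0.084 ] d cm [-0.27 -0.1   6.99] rot [-0.     0.002 -0.003]
```

>>> play_rows:
  commands:
    - [-0.15,0.05,1.5,0,0,0]
    - [-0.15,0.05,2.5,0,0,0]
    - [0,0,2,0,0,0]
    - [0,0,1,0,0,0]
    - [0,0,0,0,0,0]

```text
time: 7.92
tool_pos: [0.5918, -0.0955, 0.0798]
tcp_rot: [-0.18, -3.131, -0.001]
wrist_force: [-0.2, 0.1, -0.2]
width: 0.596
grip_force: 0.0
```

>>> play_rows:
  commands:
    - [0,0,0,0,0,0]
    - [0,0,0,0,0,0]

```text
time: 8.08
tool_pos: [0.5952, -0.0962, 0.084]
tcp_rot: [0.18, 3.134, -0.0]
wrist_force: [-0.3, 0.7, 0.9]
width: 0.6
grip_force: 0.0
```

Run:
```python
from h import *
here(); go([33,0,84],p[2]-0.375+np.pi)
```

```text
t 8.0833 fix mm [34.6  1.7 84. ] th 3.027 q [-0.2   0.26  1.9   0.    0.98 -1.66] F along -0.1 [-0.3  0.7  0.9] Mz 0.031 w 0.6 gf 0.0
to [ 0.5941 -0.0982  0.084 ] d cm [ 0.09 -0.21 -0.  ] rot [-0.     0.002 -0.003]
```

>>> play_rows:
  commands:
    - [0.05,-0.2,0,0,0,0]
    - [0,0,0,0,0,0]
    - [0,0,0,0,0,0]
    - [0,0,0,0,0,0]
    - [0,0,0,0,0,0]
  grip: 1
  force: 30

```text
time: 8.5
tool_pos: [0.5942, -0.0974, 0.0837]
tcp_rot: [0.18, 3.134, 0.001]
wrist_force: [0.5, 3.2, 4.8]
width: 0.135
grip_force: 29.4
```

>>> play_rows:
  commands:
    - [0,0,0,0,0,0]
    - [0,0,0,0,0,0]

```text
time: 8.67
tool_pos: [0.5942, -0.0974, 0.0837]
tcp_rot: [0.18, 3.135, 0.001]
wrist_force: [-0.8, 3.3, 6.0]
width: 0.135
grip_force: 29.5
```

Run:
```python
from h import *
here(); go([33,0,84],p[2]-0.375+np.pi)
s=sensors.read_state(); print("tool F",R_.from_rotvec(s["tcp_rot"]).inv().apply(s["wrist_force"]).round(1))
```

```text
t 8.6667 fix mm [33.4  0.7 83.7] th 3.027 q [-0.2   0.26  1.9   0.    0.98 -1.66] F along 0.1 [-0.8  3.3  6. ] Mz 0.014 w 0.135 gf 29.5
to [ 0.5941 -0.0982  0.084 ] d cm [ 0.01 -0.08 -0.03] rot [ 0.001  0.002 -0.003]
tool F [ 1.1  3.2 -6. ]
```

Gripped at 11.5 mm, the bar's width. Now I'll turn clockwise (+tool z), watching the forces.

>>> play_rows:
  commands:
    - [0,0,0,0,0,0.08]
    - [0,0,0,0,0,0.1]
    - [0,0,0,0,0,0.1]
    - [0,0,0,0,0,0.1]
    - [0,0,0,0,0,0.1]
  force: 40

```text
time: 9.08
tool_pos: [0.5942, -0.0974, 0.0837]
tcp_rot: [0.927, 3.0, 0.001]
wrist_force: [-0.3, 4.1, 5.4]
width: 0.131
grip_force: 41.9
```

>>> play_rows:
  commands:
    - [0,0,0,0,0,0.1]
    - [0,0,0,0,0,0.1]
    - [0,0,0,0,0,0.1]
    - [0,0,0,0,0,0.05]
    - [0,0,0,0,0,0]

```text
time: 9.5
tool_pos: [0.5942, -0.0974, 0.0837]
tcp_rot: [1.432, 2.795, 0.002]
wrist_force: [0.4, 3.5, 6.3]
width: 0.128
grip_force: 41.5
```

Run:
```python
from h import *
here()
s=sensors.read_state(); print("tool F",R_.from_rotvec(s["tcp_rot"]).inv().apply(s["wrist_force"]).round(1),s["torque"].round(3))
```

```text
t 9.5 fix mm [33.3  0.7 83.7] th 2.195 q [-0.2   0.26  1.9   0.    0.98 -0.83] F along 1.3 [0.4 3.5 6.3] Mz -0.058 w 0.128 gf 41.5
tool F [ 2.6  2.4 -6.3] [ 0.549  0.102 -0.058]
```

>>> play_rows:
  commands:
    - [0,0,0,0,0,0.1]
    - [0,0,0,0,0,0.1]
    - [0,0,0,0,0,0.1]
    - [0,0,0,0,0,0.1]
    - [0,0,0,0,0,0.1]

```text
time: 9.92
tool_pos: [0.5942, -0.0974, 0.0837]
tcp_rot: [2.082, 2.351, 0.002]
wrist_force: [0.3, 3.4, 7.0]
width: 0.132
grip_force: 41.9
```

>>> play_rows:
  commands:
    - [0,0,0,0,0,0.1]
    - [0,0,0,0,0,0.1]
    - [0,0,0,0,0,0.1]
    - [0,0,0,0,0,0.1]
    - [0,0,0,0,0,0.06]

```text
time: 10.33
tool_pos: [0.5941, -0.0974, 0.0837]
tcp_rot: [2.563, 1.815, 0.002]
wrist_force: [-0.8, 3.6, 6.3]
width: 0.136
grip_force: 41.9
```

>>> play_rows:
  commands:
    - [0,0,0,0,0,0.04]
    - [0,0,0,0,0,0.03]
    - [0,0,0,0,0,0]

```text
time: 10.58
tool_pos: [0.5942, -0.0974, 0.0838]
tcp_rot: [2.623, 1.729, 0.003]
wrist_force: [-0.2, 3.9, 6.3]
width: 0.135
grip_force: 41.5
```

Run:
```python
from h import *
here()
s=sensors.read_state(); print("tool F",R_.from_rotvec(s["tcp_rot"]).inv().apply(s["wrist_force"]).round(1),s["torque"].round(3))
```

```text
t 10.5833 fix mm [33.3  0.7 83.8] th 1.165 q [-0.2   0.26  1.9   0.    0.98  0.2 ] F along 0.8 [-0.2  3.9  6.3] Mz -0.035 w 0.135 gf 41.5
tool F [ 3.5 -1.7 -6.3] [ 0.536  0.113 -0.035]
```

>>> play_rows:
  commands:
    - [0,0,0,0,0,0.04]
    - [0,0,0,0,0,0.04]
    - [0,0,0,0,0,0.03]
    - [0,0,0,0,0,0]

```text
time: 10.92
tool_pos: [0.5941, -0.0974, 0.0837]
tcp_rot: [2.714, 1.582, 0.002]
wrist_force: [0.1, 3.6, 5.4]
width: 0.137
grip_force: 41.5
```

```bash
python3 -c "
from h import *
here()"
```

```text
t 10.9167 fix mm [33.3  0.7 83.7] th 1.055 q [-0.2   0.26  1.9   0.    0.98  0.31] F along 1.0 [0.1 3.6 5.4] Mz -0.043 w 0.137 gf 41.5
```

>>> play_rows:
  commands:
    - [0,0,0,0,0,0.03]
    - [0,0,0,0,0,0.03]
    - [0,0,0,0,0,0]

```text
time: 11.17
tool_pos: [0.5941, -0.0974, 0.0837]
tcp_rot: [2.76, 1.5, 0.002]
wrist_force: [-0.4, 3.4, 5.9]
width: 0.129
grip_force: 42.0
```

```bash
python3 -c "
from h import *
here()"
```

```text
t 11.1667 fix mm [33.3  0.7 83.7] th 0.996 q [-0.2   0.26  1.9   0.    0.98  0.37] F along 0.5 [-0.4  3.4  5.9] Mz 0.059 w 0.129 gf 42.0
```

>>> play_rows:
  commands:
    - [0,0,0,0,0,0.03]
    - [0,0,0,0,0,0]

```text
time: 11.33
tool_pos: [0.5942, -0.0974, 0.0838]
tcp_rot: [2.78, 1.461, 0.002]
wrist_force: [0.0, 3.7, 6.1]
width: 0.131
grip_force: 54.8
```

```bash
python3 -c "
from h import *
here()"
```

```text
t 11.3333 fix mm [33.3  0.7 83.8] th 0.968 q [-0.2   0.26  1.9   0.    0.98  0.4 ] F along 1.0 [0.  3.7 6.1] Mz 0.816 w 0.131 gf 54.8
```

>>> play_rows:
  commands:
    - [0,0,0,0,0,0.03]
    - [0,0,0,0,0,0]

```text
time: 11.5
tool_pos: [0.5941, -0.0974, 0.0838]
tcp_rot: [2.8, 1.422, 0.001]
wrist_force: [-0.4, 2.9, 6.2]
width: 0.133
grip_force: 71.6
```

```bash
python3 -c "
from h import *
here()"
```

```text
t 11.5 fix mm [33.3  0.7 83.8] th 0.94 q [-0.2   0.26  1.9  -0.    0.98  0.43] F along 0.3 [-0.4  2.9  6.2] Mz 1.438 w 0.133 gf 71.6
```

The screw is seated: torque rises from th≈0.995 to 1.4 N m. Now I'll back off to th ≈ 2.566, a quarter turn from the seat.

>>> play_rows:
  commands:
    - [0,0,0,0,0,-0.05]
    - [0,0,0,0,0,-0.1]
    - [0,0,0,0,0,-0.1]
    - [0,0,0,0,0,-0.1]
    - [0,0,0,0,0,-0.1]

```text
time: 11.92
tool_pos: [0.5942, -0.0974, 0.0837]
tcp_rot: [2.411, 2.013, 0.002]
wrist_force: [0.3, 4.2, 5.4]
width: 0.133
grip_force: 41.4
```

>>> play_rows:
  commands:
    - [0,0,0,0,0,-0.1]
    - [0,0,0,0,0,-0.1]
    - [0,0,0,0,0,-0.1]
    - [0,0,0,0,0,-0.1]
    - [0,0,0,0,0,-0.1]

```text
time: 12.33
tool_pos: [0.5942, -0.0974, 0.0837]
tcp_rot: [1.838, 2.547, 0.002]
wrist_force: [-0.2, 3.5, 5.9]
width: 0.132
grip_force: 41.5
```

>>> play_rows:
  commands:
    - [0,0,0,0,0,-0.1]
    - [0,0,0,0,0,-0.1]
    - [0,0,0,0,0,-0.1]
    - [0,0,0,0,0,-0.1]
    - [0,0,0,0,0,-0.1]

```text
time: 12.75
tool_pos: [0.5942, -0.0974, 0.0837]
tcp_rot: [1.15, 2.922, 0.002]
wrist_force: [-0.5, 3.7, 6.6]
width: 0.132
grip_force: 41.5
```

>>> play_rows:
  commands:
    - [0,0,0,0,0,-0.1]
    - [0,0,0,0,0,-0.05]
    - [0,0,0,0,0,0]
    - [0,0,0,0,0,0]

```text
time: 13.08
tool_pos: [0.5942, -0.0974, 0.0837]
tcp_rot: [0.935, 2.998, 0.001]
wrist_force: [-0.3, 3.4, 6.6]
width: 0.135
grip_force: 41.8
```

```bash
python3 -c "
from h import *
here()"
```

```text
t 13.0833 fix mm [33.3  0.7 83.7] th 2.537 q [-0.2   0.26  1.9   0.    0.98 -1.17] F along 0.6 [-0.3  3.4  6.6] Mz 0.104 w 0.135 gf 41.8
```

>>> play_rows:
  commands:
    - [0,0,0,0,0,-0.03]
    - [0,0,0,0,0,0]
    - [0,0,0,0,0,0]

```text
time: 13.33
tool_pos: [0.5942, -0.0974, 0.0837]
tcp_rot: [0.89, 3.011, 0.001]
wrist_force: [-0.4, 3.9, 6.3]
width: 0.136
grip_force: 41.8
```

Run:
```python
from h import *
here()
n="scene";g=cv2.cvtColor(optics.read_camera(n),cv2.COLOR_RGB2BGR);ox,oy,w,h=225,160,90,95
g2=cv2.resize(g[oy:oy+h,ox:ox+w],None,fx=4.4*1.4,fy=4.4*1.4,interpolation=cv2.INTER_CUBIC);m=-5
for Q,col in (([[m+55,28,44],[m+55,-28,44],[m-55,-28,44],[m-55,28,44]],(0,255,0)),(bar(p,.829),(255,0,255))):
    q=((proj(n,fx(p,Q))-[ox,oy]+.5)*6.16-.5).round().astype(int); cv2.polylines(g2,[q],True,col,1)
cv2.imwrite("pics/a4.png",g2)
```

```text
t 13.3333 fix mm [33.3  0.7 83.7] th 2.567 q [-0.2   0.26  1.9   0.    0.98 -1.2 ] F along 0.6 [-0.4  3.9  6.3] Mz 0.075 w 0.136 gf 41.8
```

View pics/a4.png

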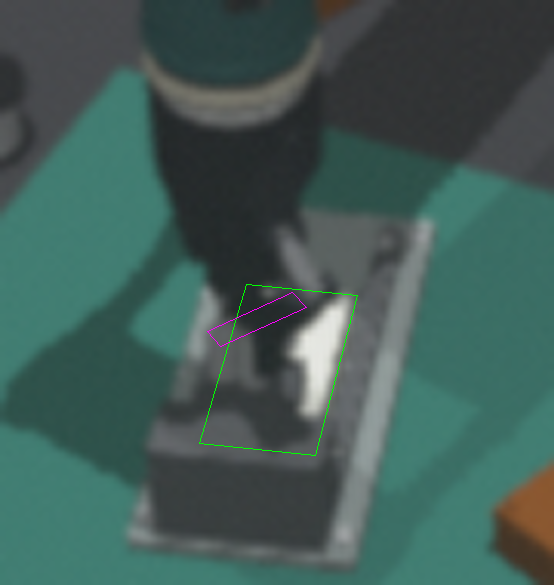

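The picture shows the module's white top with its near corner at about (350,298), matching the home outline. The fingers hold the wing bar at (258,320), in line with the predicted 0.83 rad angle. I'll hand it in.

```bash
python3 -c "
from workcell import order
print(order.finish_job())"
```

```text
the job is handed in; nothing more can be done
None
```

I slid the module home against the end block, turned the thumbscrew clockwise until it seated, backed it off a quarter turn, and handed the job in at about 13 s still gripping it; no verdict came back.

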